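# Feel for the hidden release notch and open the sample drawer

### The arm

A 7-joint arm with a two-finger parallel gripper is mounted at the origin on a cart in front of the work surface, level with it; the furniture and walls round the work are solid. World frame = base frame: x ahead of the robot, y to its left, z up, the work surface at z = 0. Lengths are in m, angles in rad, forces in N, time in s.
With the tool pointing down it reaches from about 0.4 to 0.85 m from the base axis. Payload 10.4 kg.
Tool frame: the origin (TCP) lies at the very end of the fingers, on their centre line; the grasp point (between the pads) lies 19 mm behind it; y points along the fingers, x is the direction in which the jaws open and shut, and the axes are right-handed (so a half turn about y gives the same grasp; the last joint's range is limited). The gripper opens to 87 mm and grips with 3 to 60 N. Pads are 19 mm wide; open, the fingers measure 117 mm over their backs; the gripper's body (75 mm by 190 mm) begins 51 mm behind the grasp point.
Start: joints at [1.31, 0.332, -0.065, 1.46, 0.022, 1.35, -0.088], TCP at [0.147, -0.607, 0.223] pointing down, gripper open.
Joint ranges: [-2.6, 2.6], [-0.5, 2.12], [-1.47, 1.34], [0.16, 2.42], [-1.27, 4.41], [0.06, 2.06], [-2.6, 2.6]. Speed limits (rad/s): [2.22, 2.22, 2.79, 2.79, 3.14, 3.14, 3.14].

### API

Orientations are given as a unit quaternion [x, y, z, w].
In Python, from bench import readout, vision, r gives the robot as it stands.
- The arm moves only by the tool arm_command, never from a script. Its argument "targets" is a list that holds one entry, the list of rows, each a list of 6 numbers: the shift along the tool's x, y, z in m, then the turn, a rotation vector about the tool's x, y, z in degrees. A call has 1 to 12 rows; each row shifts and turns the commanded pose from where the row before left it, along the tool's axes as they then stand; what a row does not reach is not made up. A row lasts 1/12 s, in which the tool goes at most 41.7 mm and 7.16 degrees, less where a joint would pass 70% of its speed; a pose out of reach is approached as far as the arm can. A call is refused whole if a number of a shift passes 0.0417 or a number of a turn 7.16, either way. A call with a gripper value outside its range is refused whole. "hand" is the opening, from 0 (shut) to 1 (fully open), set as the call begins (left out, the last holds). The fingers move at their own pace and stop on an object; "grip_force" is the grip in N (left out, the last holds). Time passes only in rows, so rows that do not move let the fingers close. It gives the time, the measured TCP pose, the force and the opening at its end, in the units of the state.
- readout.read_state(): the state, without advancing time (a new reading comes with each control period).
- vision.camera(name): name is "side" or "top"; returns a dict with "pixels" (400x640x3 uint8, blue, green, red), "fovy" (degrees; the focal length in pixels is half the picture's height over the tangent of half this angle, whatever the lens; pixels are square), "cx", "cy" (the principal point, pixels), "R" (3x3) and "t" (3): a world point X has camera coordinates R X + t. Camera axes: x right, y down, z forward; pixel columns grow to the right and rows downward; lengths in m; the calibration is good to about 2 mm. A picture is of the moment at which its call begins. There is no depth.
- r.close_job(): hands the job in, once; it reports no verdict.
The state is a dict: "time": time; "joint_positions": joint angles; "joint_vel": joint speeds; "joint_torque": joint torques, N m; "ee_pos": TCP position; "eef_rot": TCP orientation; "ft_force": force on the tool from outside, world axes, zero at the start; "torque": the same for the moment, N m; "width": finger opening in m.
Only numpy, scipy, OpenCV 4.12 (cv2) and the standard library are available. Lean on these libraries where they do the work, as an engineer would, in place of code of your own. Each camera call takes 0.05 s, during which the arm holds its last target.

### The job

The drawer of the low vial dock is let out by a release key sunk in a notch somewhere along the top of the dock's raised front edge. Starting on one end of that edge, slide the closed fingertips along its top until you feel the notch, then press the key inside it fully down, so that the drawer comes out. Do not touch the drawer itself, lift nothing, leave the jar, the beaker and the timer where they stand, and finish clear of the dock.

Things in the scene. Friction and masses are not known exactly. Their poses are not given: they have to be found in the camera images.
- vial_dock: White low dock, 80 (x) by 272 (y) mm, fixed. Origin: centre of its underside, on the worktop; x to its back (away from the robot), y along its length, z up. A black raised edge, 22 mm deep, its top 45 mm above the worktop, runs along its front, centred 28 mm in front of the origin (x = -28 mm), flush with the dock's front. Behind the edge the white cover is only 25 mm high.
- edge_left (a point): Left (+y) end of the centre line of the edge's top, 45 mm above the worktop. The edge is a row of six black 42 mm segments (centres at dock y = -105, -63, -21, 21, 63, 105 mm) between 10 mm end blocks of the same height. One of the inner four, not told which, has the notch; the rest are plain. Notch: 36 mm wide along y, in the middle of its segment, between 3 mm cheeks.
- edge_right (a point): Right (-y) end of the same line, 252 mm from the left one; the six segments lie between the two points. The notch is open to front and back across all 22 mm of the edge, so fingers may overhang across the edge; along y, closed fingers up to about 30 mm wide fit in.
- release_key (a joint): Slide of the black key that fills the bottom of the notch, m: 0 up (as found; its top 6 mm below the top of the edge), 0.008 fully down (14 mm below the edge, hard stop). It moves straight down, takes about 5 to 8 N, stays where it is pushed, and drives the drawer: 4 mm out for each mm of key.
- sample_drawer: Grey shallow drawer with small vials in the dock's front, below the raised edge; its front, 250 mm long and 12 mm high, is flush with the dock's front when shut and lies lower than 18 mm above the worktop. Origin on the dock's centre line, 4.5 mm above the worktop; it slides to the dock's -x, 0 to 32 mm.
- jar: Bystander: small tan screw-cap jar with black lid, 42 mm wide, 57 mm high; origin at the centre of its underside.
- glass_beaker: Bystander: clear beaker, 52 mm wide, 70 mm high; origin at the centre of its underside.
- bench_timer: Bystander: flat square bench timer, 66 by 66 by 19 mm; origin at the centre of its underside.

How it is judged:
By the outcome, as a careful person would: the job done as asked, in the order asked, and still so for the second after the job is handed in, with the robot touching nothing.
It also fails if it takes over 53 s, if anything falls off the work surface, if the arm or the gripper's body presses on something with over 40 N, if the wrist force passes 120 N, or if a joint passes its speed limit or range.

## Working session

There is one attempt and no reset: what is moved stays moved. The work goes in short steps, Python scripts to look and compute and a tool call to move; the robot and the scene stay as the last step left them, time stands still between calls to the robot, and variables do not carry over. Pictures are saved under pics/ and viewed, and the job is handed in when it is done.

Besides the shell and the picture viewer there is one more tool, called after ">>>" as name(argument=value, ...) on one line, values as JSON. arm_command: Moves the arm, as the interface text tells. Its arguments: {"type":"object","properties":{"targets":{"type":"array","items":{"type":"array","items":{"type":"array","items":{"type":"number"}}}},"hand":{"type":"number"},"grip_force":{"type":"number"}},"required":["targets"]}

```bash
ls; mkdir -p pics; python3 - <<'E'
from bench import readout, vision, r
import cv2
s=readout.read_state()
print({k:(s[k]) for k in ['time','ee_pos','eef_rot','ft_force','width']})
for n in ['side','top']:
    c=vision.camera(n); cv2.imwrite(f'pics/{n}1.png',c['pixels']); print(n,c['fovy'],c['cx'],c['cy'],c['R'],c['t'])
E
```

```text
pics
{'time': 0.0, 'ee_pos': array([ 0.14712726, -0.60702437,  0.22175449]), 'eef_rot': array([-0.55548782,  0.43756359, -0.43673456,  0.55608841]), 'ft_force': array([ 0.2278621 ,  0.55857036, -0.16577598]), 'width': 0.08709084675547664}
side 46.87091303062619 314.48102431850657 202.31203222501458 [[-0.99238057 -0.12251749  0.01304858]
 [-0.07445748  0.51195504 -0.85577925]
 [ 0.09816764 -0.85023027 -0.51717658]] [0.50368738 0.01341157 1.37446182]
top 55.005424624799325 324.13244492682577 204.88850770570517 [[ 0.02740305 -0.99909696 -0.03247045]
 [-0.98815585 -0.02216806 -0.15184398]
 [ 0.15098706  0.03624686 -0.98787098]] [0.14949634 0.4924923  1.09354358]
```

View pics/side1.png

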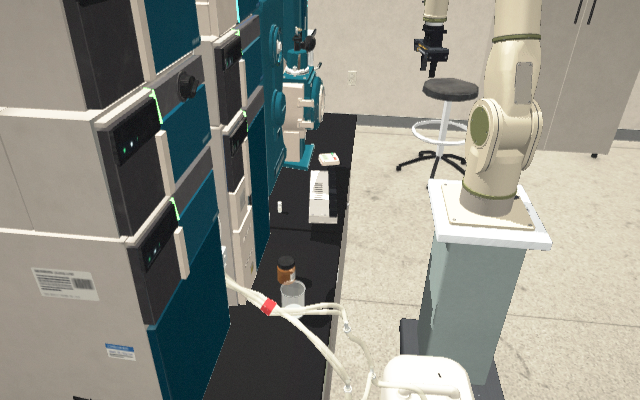

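View pics/top1.png

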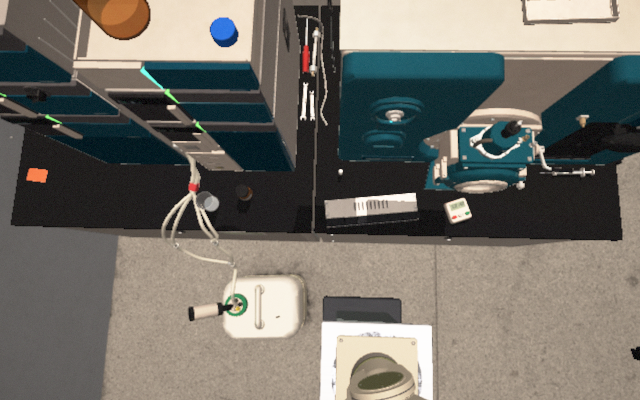

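```bash
python3 - <<'E'
import cv2,numpy as np
a=cv2.imread('pics/top1.png')[180:250,310:480]; cv2.imwrite('pics/topz.png',cv2.resize(np.clip(a*1.0*1.5,0,255).astype('uint8'),None,fx=4.6,fy=4.6,interpolation=cv2.INTER_CUBIC))
b=cv2.imread('pics/side1.png')[140:240,270:370]; cv2.imwrite('pics/sidez.png',cv2.resize(np.clip(b*1.5,0,255).astype('uint8'),None,fx=6,fy=6,interpolation=cv2.INTER_CUBIC))
E
```

```text
(no output)
```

View pics/topz.png

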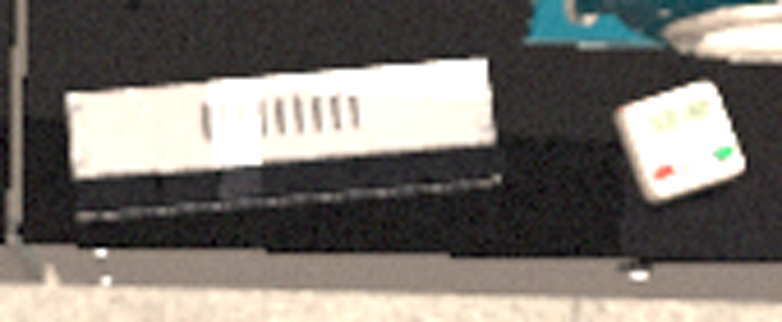

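View pics/sidez.png

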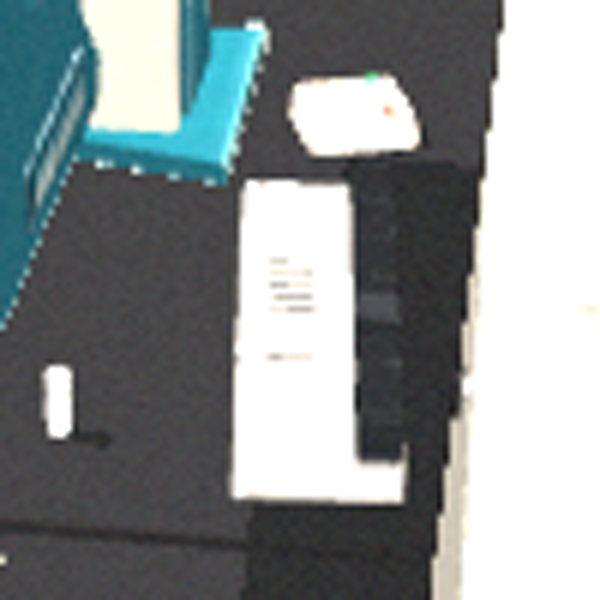

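```bash
cat > h.py <<'E'
import numpy as np
def ray(c,uv,z):
    R=np.array(c['R']);t=np.array(c['t']);f=200/np.tan(np.radians(c['fovy'])/2)
    d=R.T@np.array([(uv[0]-c['cx'])/f,(uv[1]-c['cy'])/f,1.]);C=-R.T@t
    return C+d*(z-C[2])/d[2]
def proj(c,X):
    R=np.array(c['R']);t=np.array(c['t']);f=200/np.tan(np.radians(c['fovy'])/2)
    p=R@np.array(X)+t; return np.array([c['cx']+f*p[0]/p[2],c['cy']+f*p[1]/p[2]])
E
python3 - <<'E'
from bench import vision
from h import *
import cv2
c=vision.camera('top');im=c['pixels']
g=im.min(axis=2).astype(float)
# per-column white boundaries, rows 185..235
up=[];lo=[];dn=[]
for u in range(330,414):
    col=g[185:235,u]
    w=np.where(col>110)[0]
    if len(w)==0: continue
    # top rising
    i=w[0]; 
    sub=lambda i:(i-1)+(110-col[i-1])/(col[i]-col[i-1])
    up.append((u,185+sub(i)))
    j=max(k for k in w if k<i+24)
    # falling
    js=[k for k in range(i,i+26) if col[k]>110 and col[k+1]<=110]
    j=js[-1] if True else 0
    lo.append((u,185+j+(col[j]-110)/(col[j]-col[j+1])))
def fit(P):
    P=np.array(P);m=np.ones(len(P),bool)
    for _ in range(8):
        k=np.polyfit(P[m,0],P[m,1],1);e=P[:,1]-np.polyval(k,P[:,0]);m=abs(e)<max(.4,1.5*np.median(abs(e)))
    return k,m.sum(),len(P)
ku=fit(up);kl=fit(lo);print(ku,kl)
for k,z in((ku,.025),(kl,.045),(kl,.025)):
    a=ray(c,(335,np.polyval(k[0],335)),z);b=ray(c,(410,np.polyval(k[0],410)),z)
    d=a-b;print(z,a,b,'yaw',np.degrees(np.arctan2(-d[0],d[1])))
m=(g>110).astype('uint8');m[:, :320]=0;m[:185]=0;m[235:]=0;m[:,425:]=0
n,l,s,_=cv2.connectedComponentsWithStats(m);i=1+s[1:,4].argmax();print(s[i])
cn=cv2.findContours((l==i).astype('uint8'),0,1)[0][0]
print(cv2.minAreaRect(cn)); print(cv2.approxPolyDP(cn,3,True)[:,0])
for y in (200,204,208,212,215): 
    print(y,g[y,320:332].astype(int),g[y,408:422].astype(int))
for u in (340,360,400): print(u,g[195:232,u].astype(int))
E
```

```text
(array([-9.31519863e-02,  2.30423644e+02]), np.int64(82), 84) (array([-8.51851132e-02,  2.45893146e+02]), np.int64(71), 84)
0.025 [0.50881827 0.13020108 0.025     ] [ 0.5348583  -0.09295453  0.025     ] yaw 6.655743429322433
0.045 [0.45174149 0.12879049 0.045     ] [ 0.47557569 -0.08884105  0.045     ] yaw 6.249911595171821
0.025 [0.45415046 0.12893667 0.025     ] [ 0.47841221 -0.09259887  0.025     ] yaw 6.2499115951718345
[ 324  193   93   25 1652]
((370.4404296875, 205.3050994873047), (19.015987396240234, 91.86316680908203), 85.10090637207031)
[[415 193]
 [325 200]
 [326 217]
 [416 210]]
200 [ 32  26  30  34  88 149 149 133 133 127 129 130] [245 244 244 242 240 237 242 229 153  31  31  25  25  30]
204 [ 32  29  32  29  70 124 144 146 153 157 159 160] [158 159 159 163 162 161 158 156 130  38  33  32  29  31]
208 [ 16  16  18  22  30 104 158 157 161 160 160 164] [161 159 162 160 161 155 149 137 131  95  28  26  31  31]
212 [ 18  15  15  15  21 105 159 156 156 159 163 164] [45 46 40 32 26 22 22 21 28 24 32 23 15 22]
215 [ 20  19  20  16  25  82 131 140 148 155 161 161] [30 29 23 34 29 29 25 30 23 28 28 24 19 15]
340 [ 25  26  29  29 137 162 161 160 161 159 162 157 159 160 158 158 161 160
 160 160 159 160 107  27  26  29  24  29  30  24  56  53  25  21  18  22
  17]
360 [ 32  27 196 241 244 244 244 244 244 244 244 244 243 244 244 244 244 244
 245 244 203  99  46  46  44  47  47  42  47  49  37  14  17  21  18  21
  19]
400 [245 245 246 246 246 238 197 163 166 165 167 165 162 163 162 164 166 109
  26  33  34  28  32  33  21  47  42  24  19  19  16  21  22  22  23  18
  21]
```

```bash
cat >> h.py <<'E'
yaw=np.radians(6.45)
ex=np.array([np.cos(yaw),np.sin(yaw),0]);ey=np.array([-np.sin(yaw),np.cos(yaw),0])
E
python3 - <<'E'
from bench import vision
from h import *
c=vision.camera('top');g=c['pixels'].min(axis=2).astype(float)
print('C',-np.array(c['R']).T@c['t'])
L=[];Rr=[]
for v in range(202,214):
    row=g[v]; k=next(i for i in range(318,332) if row[i]>75); 
    if k: L.append(ray(c,(k-1+(75-row[k-1])/(row[k]-row[k-1]),v),.025)@ey)
for v in range(197,208):
    row=g[v]; k=next(i for i in range(412,424) if row[i]<90); Rr.append(ray(c,(k-1+(row[k-1]-90)/(row[k-1]-row[k]),v),.025)@ey)
L=np.array(L);Rr=np.array(Rr);print(L.round(4),Rr.round(4),np.median(L)-np.median(Rr))
# x from lines
kb=[-9.315e-2,230.4236];kf=[-8.5185e-2,245.893]
xb=np.mean([ray(c,(u,np.polyval(kb,u)),.025)@ex for u in (335,370,410)]);xf=np.mean([ray(c,(u,np.polyval(kf,u)),.045)@ex for u in (335,370,410)])
print('xb-40',xb-.04,'xf+17',xf+.017)
y0=(np.median(L)+np.median(Rr))/2;x0=(xb-.04+xf+.017)/2
O=x0*ex+y0*ey;print('O',O)
s=vision.camera('side');ims=s['pixels'].copy()
import cv2
T=c['pixels'].copy()
big=[cv2.resize(i,None,fx=4,fy=4,interpolation=cv2.INTER_CUBIC) for i in (ims,T)]
for x,y,z in [(40,136,25),(40,-136,25),(-17,136,45),(-17,-136,45),(-39,136,45),(-39,-136,45),(-39,136,0),(-39,-136,0),(-28,126,45),(-28,-126,45)]:
    P=O+ex*x/1e3+ey*y/1e3+[0,0,z/1e3]
    for cc,b in zip((s,c),big):
        q=(proj(cc,P)+.5)*4-.5; cv2.circle(b,tuple(int(v) for v in q),3,(0,0,255),-1)
    if x==-28: print(y,P)
cv2.imwrite('pics/ov_s.png',big[0][640:960,1080:1480]);cv2.imwrite('pics/ov_t.png',big[1][740:960,1240:1720])
E
```

```text
C [0.31745156 0.12064142 1.15991618]
[0.1067 0.1065 0.1061 0.1056 0.1058 0.1057 0.1057 0.1056 0.1059 0.1062
 0.1064 0.1067] [-0.1677 -0.168  -0.1686 -0.1688 -0.1682 -0.1677 -0.1675 -0.1671 -0.1668
 -0.1668 -0.1666] 0.2736770425058983
xb-40 0.48061643239447455 xf+17 0.47997619269829156
O [0.48071989 0.02331617 0.        ]
126 [0.43874278 0.14537321 0.045     ]
-126 [ 0.46705148 -0.1050317   0.045     ]
```

View pics/ov_s.png

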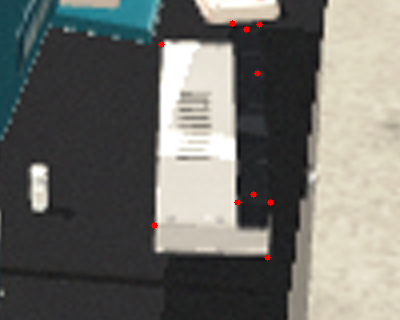

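View pics/ov_t.png

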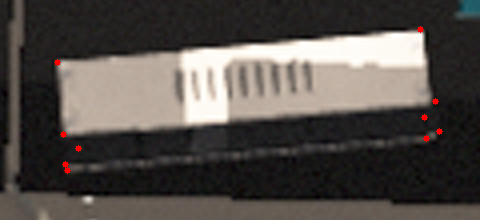

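```bash
python3 - <<'E'
from bench import vision,readout
from h import *
from scipy.spatial.transform import Rotation as Ro
import cv2
c=vision.camera('top');s=vision.camera('side')
def tri(a,b):
    A=[];B=[]
    for cc,uv in((c,a),(s,b)):
        p=ray(cc,uv,0);C=-np.array(cc['R']).T@np.array(cc['t']);d=(p-C)/np.linalg.norm(p-C)
        M=np.eye(3)-np.outer(d,d);A.append(M);B.append(M@C)
    return np.linalg.solve(sum(A),sum(B))
print('foot top/side z=.02',ray(c,(425,190),.02),ray(s,(307.5,170),.02))
print('teal panel bottom-left in top, z .1..5',[ray(c,(342,160),z).round(3) for z in(0,.1,.3,.5)],[ray(c,(425,162),z).round(3) for z in(0,.1,.3,.5)])
print('round',[ray(c,(488,190),z).round(3) for z in(0,.1,.2,.3)])
q=readout.read_state();R=Ro.from_quat(q['eef_rot']).as_matrix();print(R.round(3),q['time'])
T=cv2.resize(c['pixels'][100:230,300:560],None,fx=3,fy=3,interpolation=cv2.INTER_CUBIC);cv2.imwrite('pics/a.png',T)
T=cv2.resize(s['pixels'][0:230,200:360],None,fx=2.6,fy=2.6,interpolation=cv2.INTER_CUBIC);cv2.imwrite('pics/b.png',T)
E
```

```text
foot top/side z=.02 [ 0.54356784 -0.13855993  0.02      ] [ 0.54599619 -0.12141188  0.02      ]
teal panel bottom-left in top, z .1..5 [array([0.637, 0.112, 0.   ]), array([0.61 , 0.112, 0.1  ]), array([0.554, 0.114, 0.3  ]), array([0.499, 0.115, 0.5  ])] [array([ 0.635, -0.144,  0.   ]), array([ 0.608, -0.121,  0.1  ]), array([ 0.553, -0.076,  0.3  ]), array([ 0.498, -0.03 ,  0.5  ])]
round [array([ 0.552, -0.333,  0.   ]), array([ 0.531, -0.293,  0.1  ]), array([ 0.511, -0.254,  0.2  ]), array([ 0.491, -0.215,  0.3  ])]
[[ 0.236 -0.     0.972]
 [-0.972  0.     0.236]
 [-0.    -1.    -0.   ]] 0.35
```

View pics/a.png

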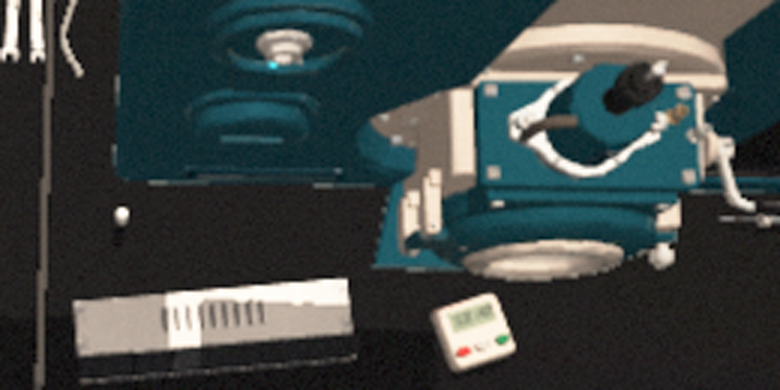

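View pics/b.png

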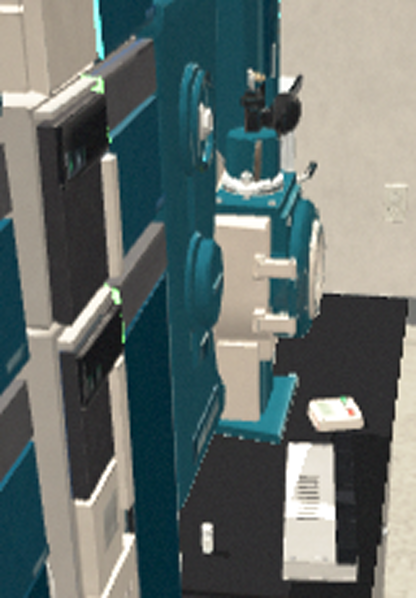

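```bash
python3 - <<'E'
from bench import vision,readout
from h import *
c=vision.camera('top');s=vision.camera('side')
for z in np.arange(0,.45,.05):
    for uv in ((482,192),(455,190)):
        P=ray(c,uv,z);print(P.round(3),proj(s,P).round(0),end=' | ')
    P=ray(c,(378,148),z);print('knob',P.round(3),proj(s,P).round(0))
print('timer',ray(c,(458,210),.019))
E
```

```text
[ 0.545 -0.314  0.   ] [315. 151.] | [ 0.549 -0.234  0.   ] [311. 161.] | knob [0.678 0.    0.   ] [260. 191.]
[ 0.535 -0.296  0.05 ] [317. 141.] | [ 0.539 -0.218  0.05 ] [313. 150.] | knob [0.662 0.006 0.05 ] [264. 177.]
[ 0.525 -0.277  0.1  ] [320. 130.] | [ 0.529 -0.203  0.1  ] [316. 138.] | knob [0.647 0.011 0.1  ] [268. 164.]
[ 0.516 -0.258  0.15 ] [322. 118.] | [ 0.519 -0.188  0.15 ] [319. 126.] | knob [0.631 0.016 0.15 ] [272. 150.]
[ 0.506 -0.239  0.2  ] [325. 106.] | [ 0.509 -0.172  0.2  ] [321. 113.] | knob [0.616 0.021 0.2  ] [277. 135.]
[ 0.496 -0.221  0.25 ] [328.  93.] | [ 0.499 -0.157  0.25 ] [324.  99.] | knob [0.6   0.026 0.25 ] [281. 119.]
[ 0.486 -0.202  0.3  ] [330.  80.] | [ 0.489 -0.142  0.3  ] [328.  85.] | knob [0.584 0.031 0.3  ] [286. 102.]
[ 0.476 -0.183  0.35 ] [334.  65.] | [ 0.479 -0.127  0.35 ] [331.  70.] | knob [0.569 0.037 0.35 ] [291.  85.]
[ 0.467 -0.164  0.4  ] [337.  50.] | [ 0.469 -0.111  0.4  ] [334.  54.] | knob [0.553 0.042 0.4  ] [297.  67.]
timer [ 0.48540631 -0.23513349  0.019     ]
```

>>> arm_command(targets=[[[-0.039,0,0,0,0,0],[-0.039,0,0,0,0,0],[-0.039,0,0,0,0,0],[-0.039,0,0,0,0,0],[-0.038,0,0,0,0,0],[-0.002,0,0.0414,0,-5.52,0],[-0.002,0,0.0414,0,-5.52,0],[-0.002,0,0.0414,0,-5.52,0],[-0.002,0,0.0414,0,-5.52,0]]], hand=0, grip_force=30)

```text
time: 1.2
ee_pos: [0.2529, -0.3492, 0.223]
eef_rot: [0.63, -0.321, 0.322, -0.63]
ft_force: [0.5, -1.5, 0.1]
width: 0.0349
```

>>> arm_command(targets=[[[-0.002,0,0.0414,0,-5.52,0],[-0.002,0,0.0414,0,-5.52,0],[-0.002,0,0.0414,0,-5.52,0],[-0.002,0,0.0414,0,-5.52,0],[-0.002,0,0.0414,0,-5.52,0],[-0.002,0,0.0414,0,-5.52,0],[-0.002,0,0.0414,0,-5.52,0],[-0.002,0,0.0414,0,-5.52,0],[-0.002,0,0.0414,0,-5.52,0],[-0.002,0,0.0414,0,-5.52,0],[-0.002,0,0.0414,0,-5.52,0],[0,0,0,0,0,0]]])

```text
time: 2.2
ee_pos: [0.4272, 0.0557, 0.2232]
eef_rot: [-0.705, -0.046, 0.045, 0.706]
ft_force: [0.1, 0.5, -0.2]
width: 0.0005
```

```bash
cat >> h.py <<'E'
O=np.array([.48072,.02332,0])
def rep():
    from bench import readout
    from scipy.spatial.transform import Rotation as Ro
    q=readout.read_state();R=Ro.from_quat(q['eef_rot']).as_matrix();p=q['ee_pos']-O
    print('t',q['time'],'dock xyz mm',(np.array([p@ex,p@ey,p[2]])*1e3).round(1),'F',q['ft_force'].round(2),'w',round(q['width'],4))
    print(np.array([R.T@ex,R.T@ey,R.T@[0,0,1]]).round(4).tolist(), q['joint_positions'].round(2))
E
python3 -c "
from h import *
rep()"
```

```text
t 2.2 dock xyz mm [-49.6  38.2 223.2] F [ 0.06  0.55 -0.22] w 0.0005
[[0.9999, 0.0017, -0.0157], [0.0157, 0.0009, 0.9999], [0.0017, -1.0, 0.0009]] [ 0.64 -0.09 -0.82  1.9  -0.07  1.3  -0.03]
```

>>> arm_command(targets=[[[0.0075,0,0.029,0,0.9,0],[0.007,0.02,0.029,0,0,0],[0.007,0.03,0.028,0,0,0],[0,0.04,0,0,0,0],[0,0.04,0,0,0,0],[0,0,0,0,0,0],[0,0,0,0,0,0]]])

```text
time: 2.78
ee_pos: [0.4393, 0.1353, 0.0921]
eef_rot: [-0.706, -0.033, 0.036, 0.706]
ft_force: [0.3, 1.0, 0.9]
width: 0.0006
```

```bash
python3 - <<'E'
from h import *
from bench import vision
import cv2
rep()
for n,(a,b,e,f) in (('side',(120,250,250,400)),('top',(150,250,280,440))):
    c=vision.camera(n);p=cv2.resize(c['pixels'][a:b,e:f],None,fx=5,fy=5,interpolation=cv2.INTER_CUBIC);p=np.clip(p*1.5,0,255).astype('uint8');cv2.imwrite(f'pics/{n}2.png',p[:600,:800])
E
```

```text
t 2.7833 dock xyz mm [-28.6 115.9  92.1] F [0.34 1.04 0.86] w 0.0006
[[0.9999, -0.0038, 0.0155], [-0.0155, 0.0008, 0.9999], [-0.0038, -1.0, 0.0007]] [ 0.48  0.2  -0.94  1.99  0.19  1.04 -0.44]
```

View pics/side2.png

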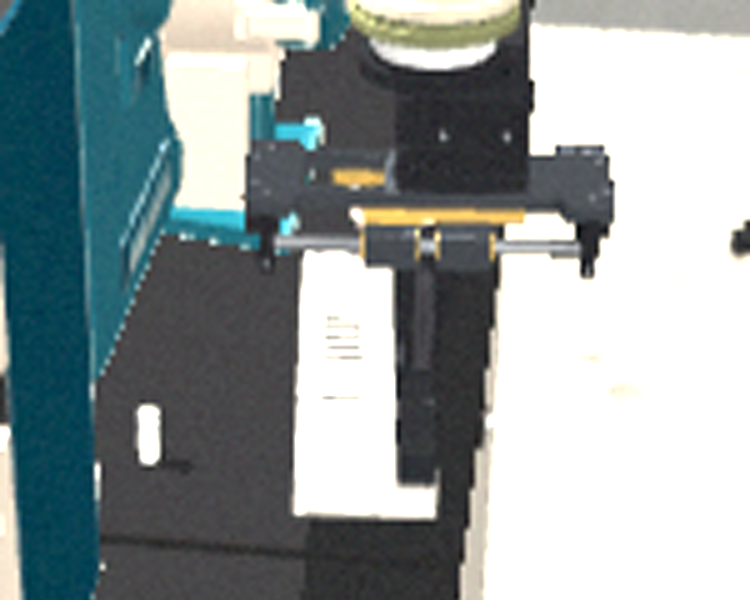

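View pics/top2.png

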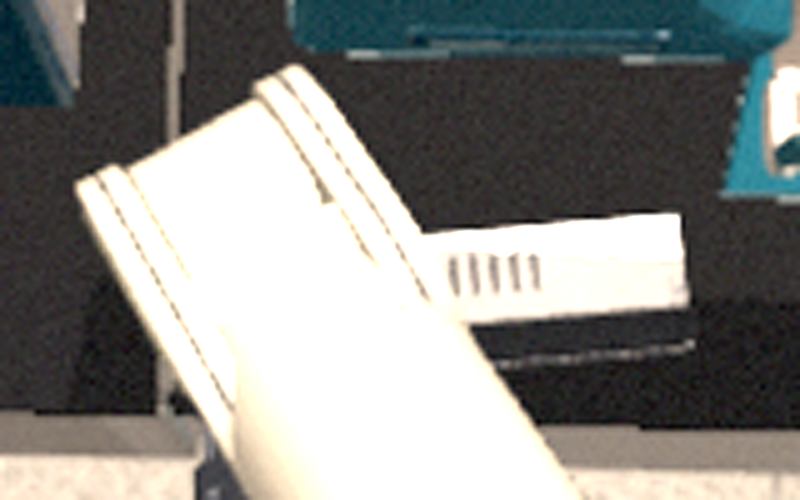

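>>> arm_command(targets=[[[0,0.015,0.008,0,-0.9,0],[0,0.015,0,0,0,0],[0,0.003,0,0,0,0],[0,0,0,0,0,0],[0,0,0,0,0,0]]])

```text
time: 3.3
ee_pos: [0.4408, 0.1432, 0.0613]
eef_rot: [0.706, 0.04, -0.039, -0.706]
ft_force: [-0.3, -0.5, 0.4]
width: 0.0006
```

```bash
python3 -c "
from h import *
rep()"
```

```text
t 3.3 dock xyz mm [-26.2 123.6  61.3] F [-0.25 -0.47  0.38] w 0.0006
[[1.0, 0.0022, 0.0012], [-0.0012, -0.0004, 1.0], [0.0022, -1.0, -0.0004]] [ 0.44  0.26 -0.92  2.02  0.25  0.98 -0.5 ]
```

Now descend to contact at the left end.

>>> arm_command(targets=[[[-0.001,0.006,0,0,0,0],[0,0.004,0,0,0,0],[0,0.002,0,0,0,0],[0,0.002,0,0,0,0],[0,0.0015,0,0,0,0],[0,0,0,0,0,0]]])

```text
time: 3.8
ee_pos: [0.4387, 0.1431, 0.0453]
eef_rot: [0.707, 0.039, -0.04, -0.705]
ft_force: [-10.6, -5.5, 26.7]
width: 0.0003
```

```bash
python3 -c "
from h import *
rep()"
```

```text
t 3.8 dock xyz mm [-28.3 123.7  45.3] F [-10.57  -5.52  26.67] w 0.0003
[[1.0, -0.0008, 0.0004], [-0.0004, -0.0018, 1.0], [-0.0008, -1.0, -0.0018]] [ 0.42  0.29 -0.91  2.03  0.28  0.95 -0.53]
```

>>> arm_command(targets=[[[0,-0.0005,0,0,0,0],[0,0,0,0,0,0],[0,0,0,0,0,0]]])

```text
time: 4.05
ee_pos: [0.4387, 0.143, 0.0454]
eef_rot: [0.706, 0.039, -0.04, -0.706]
ft_force: [-7.1, -3.4, 18.6]
width: 0.0002
```

>>> arm_command(targets=[[[0,-0.0006,0,0,0,0],[0,0,-0.002,0,0,0],[0,0,-0.004,0,0,0],[0,0,-0.004,0,0,0],[0,0,-0.004,0,0,0]]])

```text
time: 4.47
ee_pos: [0.4407, 0.1297, 0.0455]
eef_rot: [-0.706, -0.04, 0.039, 0.706]
ft_force: [-1.1, 4.0, 6.0]
width: 0.0005
```

```bash
python3 -c "
from h import *
rep()"
```

```text
t 4.4667 dock xyz mm [-27.8 110.2  45.5] F [-1.05  4.03  6.02] w 0.0005
[[1.0, 0.0011, -0.0], [0.0, 0.001, 1.0], [0.0011, -1.0, 0.001]] [ 0.45  0.28 -0.91  2.04  0.27  0.94 -0.49]
```

>>> arm_command(targets=[[[0,0.0002,-0.004,0,0,0],[0,0,-0.004,0,0,0],[0,0,-0.004,0,0,0],[0,0,-0.004,0,0,0]]])

```text
time: 4.8
ee_pos: [0.4427, 0.114, 0.0455]
eef_rot: [-0.705, -0.04, 0.039, 0.707]
ft_force: [-0.0, 5.1, 7.3]
width: 0.0008
```

>>> arm_command(targets=[[[0,0,-0.004,0,0,0],[0,0,-0.003,0,0,0]]])

```text
time: 4.97
ee_pos: [0.4435, 0.1069, 0.0455]
eef_rot: [-0.706, -0.04, 0.039, 0.706]
ft_force: [-1.1, 4.8, 5.7]
width: 0.0004
```

>>> arm_command(targets=[[[0,0,-0.003,0,0,0],[0,0,-0.003,0,0,0]]])

```text
time: 5.13
ee_pos: [0.4442, 0.1011, 0.0454]
eef_rot: [-0.706, -0.04, 0.039, 0.706]
ft_force: [-0.7, 4.2, 6.5]
width: 0.0003
```

```bash
python3 -c "
from h import *
rep()"
```

```text
t 5.1333 dock xyz mm [-27.6  81.4  45.4] F [-0.71  4.17  6.55] w 0.0003
[[1.0, 0.0015, 0.0], [-0.0, 0.0013, 1.0], [0.0015, -1.0, 0.0013]] [ 0.51  0.27 -0.9   2.05  0.26  0.94 -0.41]
```

>>> arm_command(targets=[[[0,0,-0.003,0,0,0],[0,0,-0.003,0,0,0]]])

```text
time: 5.3
ee_pos: [0.4448, 0.095, 0.0454]
eef_rot: [-0.706, -0.04, 0.039, 0.706]
ft_force: [0.2, 5.2, 5.8]
width: 0.0003
```

>>> arm_command(targets=[[[0,0,-0.003,0,0,0],[0,0,-0.003,0,0,0]]])

```text
time: 5.47
ee_pos: [0.4452, 0.0886, 0.0452]
eef_rot: [-0.706, -0.04, 0.039, 0.706]
ft_force: [-0.8, 1.3, 0.4]
width: 0.0004
```

>>> arm_command(targets=[[[0,0,-0.003,0,0,0],[0,0,-0.002,0,0,0]]])

```text
time: 5.63
ee_pos: [0.4451, 0.0824, 0.0446]
eef_rot: [0.706, 0.039, -0.04, -0.706]
ft_force: [0.5, -0.4, 0.3]
width: 0.0003
```

```bash
python3 -c "
from h import *
rep()"
```

```text
t 5.6333 dock xyz mm [-28.7  62.7  44.6] F [ 0.53 -0.42  0.3 ] w 0.0003
[[1.0, -0.0008, 0.0012], [-0.0012, -0.0007, 1.0], [-0.0008, -1.0, -0.0007]] [ 0.54  0.26 -0.89  2.05  0.25  0.94 -0.37]
```

>>> arm_command(targets=[[[0,0.002,0,0,0,0],[0,0.002,0,0,0,0],[0,0.002,0,0,0,0],[0,0.001,0,0,0,0],[0,0,0,0,0,0]]])

```text
time: 6.05
ee_pos: [0.4453, 0.0835, 0.0377]
eef_rot: [0.706, 0.04, -0.04, -0.706]
ft_force: [0.8, -0.2, 0.5]
width: 0.0001
```

>>> arm_command(targets=[[[0,0.0015,0,0,0,0],[0,0.0015,0,0,0,0],[0,0.0015,0,0,0,0],[0,0.001,0,0,0,0],[0,0,0,0,0,0]]])

```text
time: 6.47
ee_pos: [0.4454, 0.0836, 0.0323]
eef_rot: [0.706, 0.04, -0.04, -0.706]
ft_force: [-0.6, -0.3, 0.9]
width: 0.0001
```

```bash
python3 -c "
from h import *
rep()"
```

```text
t 6.4667 dock xyz mm [-28.4  63.9  32.3] F [-0.61 -0.33  0.92] w 0.0001
[[1.0, -0.0001, 0.0002], [-0.0002, -0.0002, 1.0], [-0.0001, -1.0, -0.0002]] [ 0.52  0.29 -0.88  2.06  0.28  0.91 -0.39]
```

>>> arm_command(targets=[[[0,0.0008,0,0,0,0],[0,0.0007,0,0,0,0],[0,0,0,0,0,0],[0,0,0,0,0,0]]])

```text
time: 6.8
ee_pos: [0.4454, 0.0836, 0.0314]
eef_rot: [0.706, 0.04, -0.04, -0.706]
ft_force: [-3.8, -1.6, 13.4]
width: 0.0001
```

```bash
python3 - <<'E'
from h import *
from bench import vision
import cv2
rep()
for n,(a,b,e,f) in (('side',(120,240,260,400)),('top',(160,260,280,440))):
    c=vision.camera(n);p=cv2.resize(c['pixels'][a:b,e:f],None,fx=5,fy=5,interpolation=cv2.INTER_CUBIC);p=np.clip(p*1.5,0,255).astype('uint8');cv2.imwrite(f'pics/{n}3.png',p[:600,:800])
E
```

```text
t 6.8 dock xyz mm [-28.3  63.9  31.4] F [-3.79 -1.61 13.43] w 0.0001
[[1.0, -0.0003, 0.0004], [-0.0004, -0.0006, 1.0], [-0.0003, -1.0, -0.0006]] [ 0.52  0.29 -0.88  2.06  0.28  0.91 -0.4 ]
```

View pics/side3.png

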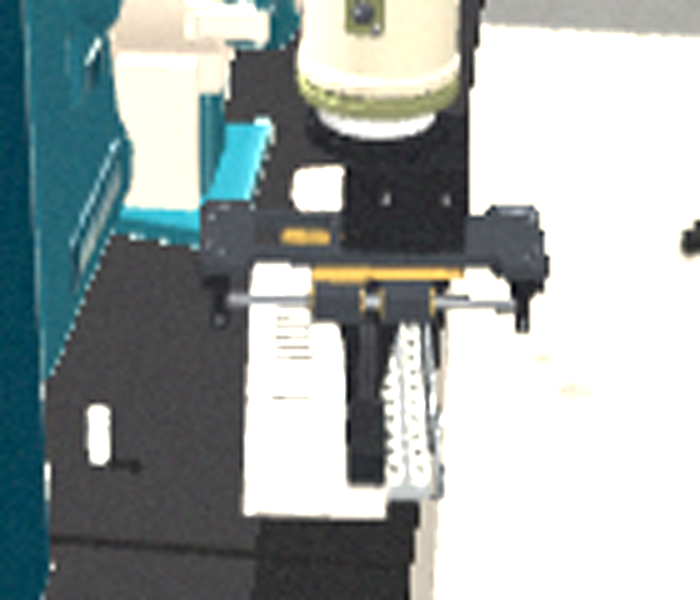

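View pics/top3.png

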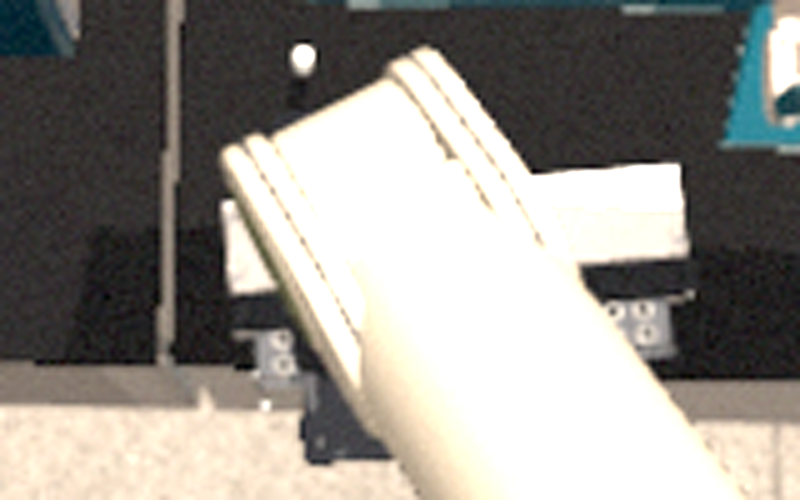

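The drawer is out (vials at about (405,410) in the side crop, grey tray ends at (275,355) and (645,330) in the top crop). I'll press a touch more to confirm the hard stop, then lift straight up.

>>> arm_command(targets=[[[0,0.0008,0,0,0,0],[0,0,0,0,0,0],[0,0,0,0,0,0]]])

```text
time: 7.15
ee_pos: [0.4455, 0.0836, 0.0313]
eef_rot: [0.706, 0.04, -0.04, -0.705]
ft_force: [-10.4, -2.3, 26.0]
width: 0.0004
```

>>> arm_command(targets=[[[0,-0.005,0,0,0,0],[0,-0.01,0,0,0,0],[0,-0.02,0,0,0,0],[0,-0.03,0,0,0,0],[0,-0.04,0,0,0,0],[0,-0.04,0,0,0,0],[0,-0.03,0,0,0,0],[-0.02,-0.01,-0.03,0,0,0],[-0.01,0,-0.04,0,0,0],[0,0,0,0,0,0]]])

```text
time: 7.98
ee_pos: [0.4227, 0.0041, 0.2161]
eef_rot: [0.707, 0.038, -0.037, -0.705]
ft_force: [0.3, -2.0, -0.3]
width: 0.0003
```

>>> arm_command(targets=[[[-0.002,0,-0.04,0,5.5,0],[-0.002,0,-0.04,0,5.5,0],[-0.002,0,-0.04,0,5.5,0],[-0.002,0,-0.04,0,5.5,0],[-0.002,0,-0.04,0,5.5,0],[-0.002,0,-0.04,0,5.5,0],[-0.002,0,-0.04,0,5.5,0],[-0.002,0,-0.04,0,5.5,0],[-0.002,0,-0.04,0,5.5,0],[0,0,0,0,0,0],[0,0,0,0,0,0]]])

```text
time: 8.9
ee_pos: [0.3116, -0.3221, 0.2152]
eef_rot: [-0.657, 0.261, -0.261, 0.657]
ft_force: [0.6, 0.5, 0.2]
width: 0.0006
```

```bash
python3 - <<'E'
from h import *
from bench import vision
import cv2
rep()
for n,(a,b,e,f) in (('side',(140,330,260,400)),('top',(150,270,180,480))):
    c=vision.camera(n);k=3 if n=='side' else 2.6;p=cv2.resize(c['pixels'][a:b,e:f],None,fx=k,fy=k,interpolation=cv2.INTER_CUBIC);p=np.clip(p*1.5,0,255).astype('uint8');cv2.imwrite(f'pics/{n}4.png',p[:600,:800])
    d=cv2.absdiff(c['pixels'],cv2.imread(f'pics/{n}1.png')).max(2)
    if n=='top':
        print('diff jar/beaker/timer',[(d[y0:y1,x0:x1]>40).sum() for x0,x1,y0,y1 in ((235,255,180,205),(195,220,190,215),(440,475,195,225))])
        g=c['pixels'].max(2)
        for u in (335,350,365,380,400): print(u,g[205:250,u])
        for x in (-39,-55,-71): print(x,proj(c,O+ex*x/1e3+ey*.1+[0,0,.016]),proj(c,O+ex*x/1e3+[0,0,.016]))
E
```

```text
t 8.9 dock xyz mm [-206.9 -324.2  215.2] F [0.56 0.54 0.21] w 0.0006
[[0.646, 0.0003, 0.7633], [-0.7633, 0.0004, 0.646], [-0.0001, -1.0, 0.0005]] [ 1.15 -0.03 -0.43  1.89 -0.02  1.28 -0.04]
diff jar/beaker/timer [np.int64(0), np.int64(0), np.int64(0)]
335 [187 183 188 185 184 186 187 191 189 188 191 187 147  72  32  30  32  32
  35  39  35 124 135 161 144 115 133 144 147 135 108 111 107 101 102 100
 106 139 164 157 153 165 170 177 178]
350 [184 187 188 184 186 184 184 186 187 186 185 182 127  28  29  34  33  31
  32  56 110 140 133 116 107 130 146 151 132  78  86 103  99  99 100 103
 103 123 157 168 167 168 167 167 164]
365 [250 251 253 254 254 254 253 253 253 253 207  50  47  47  49  50  45  33
  96 141 153 167 142 120 138 145 144 108  83  73  90 100 101  99 103  98
  99 117 159 177 171 171 174 169 166]
380 [194 190 192 192 193 188 194 192 160  88  31  30  30  34  34  29  24  72
 119 145 136 117 125 122 133 138 102  96  79  33  83  99 104 102 100 100
 101 101 136 163 176 178 170 171 169]
400 [194 191 190 191 189 189 191 127  32  33  28  30  32  33  33  51 122 146
 133 117 108 116 120 117 104  91  91  61  17  20  81  99 104 100 100 100
 102 103 108 155 174 173 173 170 155]
-39 [338.3929139  225.58827845] [371.82331491 222.63788725]
-55 [338.8801073  230.91901241] [372.38345558 227.97114479]
-71 [339.36940423 236.27276254] [372.94601878 233.32746789]
```

View pics/side4.png

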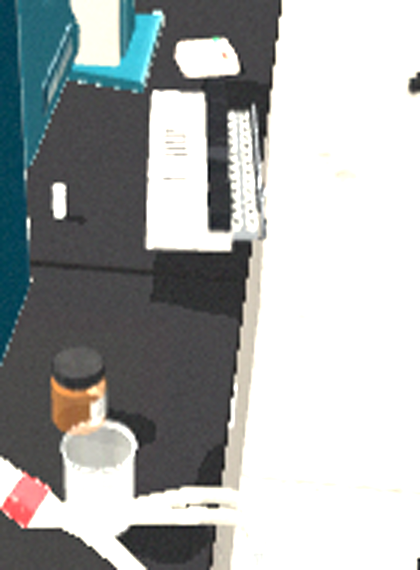

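View pics/top4.png

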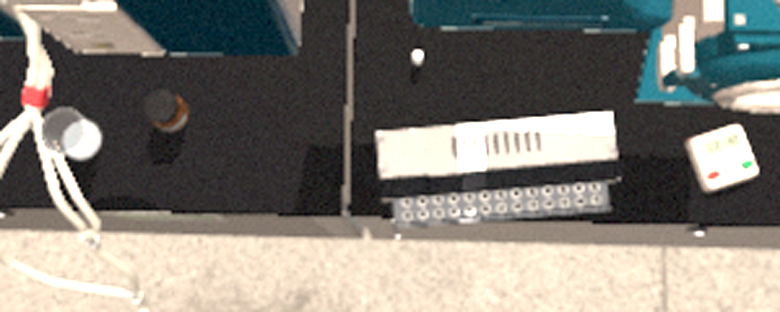

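The drawer's front sits at about row 233 (x≈373) in the full top picture, which is where 32 mm of travel should put it. The bystanders haven't moved and the arm is clear of the dock, so I'm handing in.

```bash
python3 -c "
from bench import r
print(r.close_job())"
```

```text
the job is handed in; nothing more can be done
None
```

The key is fully down, the drawer is out, and the job is handed in at about 9 s of the 53 s allowed.

- **Slide and press:** I set the closed fingertips on the left end of the edge and slid them along the top. The push-back force fell to about zero and the tip dipped at the segment centred on dock y = +63 mm, which is the notch. I pressed the key there, lifted straight out and swung the arm clear.
- **Key:** The tip stopped at z = 31.3 mm, 14 mm below the edge top it had touched at 45.3 mm. Pressing further raised the force to 26 N with almost no movement, so it was at the hard stop.
- **Drawer:** In the last top picture its front lies where about 32 mm of travel should put it, good to a few mm.
- **Bystanders:** The picture areas round the jar, beaker and timer show no change from the start.
- **Clearance:** The force on the tool is about zero and the fingers are about 0.2 m above the worktop, well away from the dock.

No check failed. Contact at the left end was firmer than I meant, about 27 N at the fingertips, so I eased off to about 6 N for the slide. I expected to feel the key's 5–8 N while pushing, but readings between press steps were only about 1 N, so the hard stop and the drawer's position are the evidence that it went fully down.

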